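# Bring up the engine test stand

### The job

Bring up the engine test stand from the grey control console on the bench: press the raised half of the broad, square rocker (the main supply) all the way down, then the raised half of the narrow rocker (the oil pump), and only with both fully over press the round start button right in, keep it in for about a second and let it go. Only press, and leave the two rockers switched over; press nothing before its turn, and leave the loose things standing around the console where they are.

Things in the scene. Friction and masses are not known exactly. Their poses are not given: they have to be found in the camera images.
- console: Fixed grey sheet-metal console, 170 (x) x 360 (y) x 60 mm high, turned up to 0.5 rad either way; origin at the centre of its underside, on the bench, z up, +x to its side far from the robot. On its top face, at x = 0, three controls stand in a row 110 mm apart, at y = -110, 0 and 110 mm; which control is at which place differs each time.
- main_press (a point): Middle of the face of the far (console +x) half of the main supply rocker: the broad grey rocker, 60 x 60 mm, in a black frame 8 mm high. Its two faces, 30 mm long each, meet in a shallow V at the pivot, which runs along console y, 74 mm above the bench. The point rides on the rocker: when off it is 14 mm from the pivot, 80 mm above the bench.
- main (a joint): Angle of the main rocker, rad. 0 (start, within 0.04): off, near half level, far half tilted up 24 degrees, its outer edge 86 mm above the bench. 0.42: fully over, far half level, 74 mm above the bench. Pressed straight down on the far half it tips over; stiff (2 to 5 N), no snap, stays where it is left.
- pump_press (a point): Middle of the face of the far (console +x) half of the oil-pump rocker: the narrow grey rocker, 60 mm long (console x) x 28 mm wide, in a black frame 8 mm high. In height, pivot, faces and travel it is the same as the main rocker. The point rides on the rocker.
- pump (a joint): Angle of the oil-pump rocker, rad; as for the main rocker: 0 (start, within 0.04) is off with the far half up, 0.42 is fully over with the far half level. Stiff, stays where it is left.
- start_top (a point): Centre of the top of the round start button: grey, 32 mm across, in a black round collar 48 mm across and 12 mm high. Its top is 82 mm above the bench when out; it goes straight down 6 mm (about 5 N when fully in) and springs back.
- start (a joint): How far the start button is pressed, in m: 0 is out, 0.006 is fully in.
- oil: White closed plastic bottle, 56 mm across and 125 mm high, standing loose on the bench beyond the console; origin at the centre of its underside. To be left alone.
- beaker: Clear empty beaker, 72 mm across the rim, 85 mm high, standing loose on the bench beyond the console; origin at the centre of its underside. To be left alone.
- pulley: Spare toothed aluminium belt pulley, 44 mm across, 24 mm high, lying loose on the bench on the robot's side of the console; origin at the centre of its underside. To be left alone.
- spanner: Steel spanner, 140 mm long, lying loose on the bench on the robot's side of the console; origin on its underside at its middle. To be left alone.

How it is judged:
By the outcome, as a careful person would: the job done as asked, in the order asked, and still so for the second after the job is handed in, with the robot touching nothing.
It also fails if it takes over 38 s, if anything falls off the work surface, if the arm or the gripper's body presses on something with over 40 N, if the wrist force passes 120 N, or if a joint passes its speed limit or range.

### The arm

A 6-joint arm with a two-finger parallel gripper is mounted at the origin on the work surface. World frame = base frame: x ahead of the robot, y to its left, z up, the work surface at z = 0. Lengths are in mm, angles in rad, forces in N, time in s.
With the tool pointing down it reaches from about 350 to 775 mm from the base axis. Payload 7.3 kg.
Tool frame: the origin (TCP) lies midway between the tips of the shut fingers; the grasp point (between the pads) lies bot.tcp_to_grasp behind it (bot.tcp_to_grasp is the distance from the TCP to the grasp point, in mm); z points along the fingers, y is the direction in which the jaws open and shut (so a half turn about z gives the same grasp; the last joint's range is limited). The gripper opens to 92 mm and grips with 3 to 60 N. Pads are 19 mm wide; open, the fingers measure 130 mm over their backs; the gripper's body (75 mm by 190 mm) begins 47 mm behind the grasp point.
Start: joints at [-1.377, 0.342, 1.524, -0, 1.275, -0.146], TCP at [175.005, -494.997, 187.941] pointing down, gripper open.
Joint ranges: [-2.53, 2.53], [-0.77, 2.02], [0.04, 2.7], [-1, 4.14], [0.28, 2.66], [-3.11, 3.11]. Speed limits (rad/s): [2.57, 2.57, 3.14, 3.14, 3.14, 3.14].

### API

Orientations are given as [roll, pitch, yaw] about the fixed x, y, z axes, in that order (R = Rz(yaw) Ry(pitch) Rx(roll)).
In Python, from plant import bot gives the robot as it stands.
- The arm moves only by the shell command python3 -m inch 'ROWS'. ROWS is JSON, one flat list of numbers, 7 for each row, row after row: the shift along the world's x, y, z in cm, then the turn, a rotation vector about the world's x, y, z in degrees, then the gripper command: -1 is shut, 1 is fully open, values between are in proportion. In form: [tx, ty, tz, ax, ay, az, fingers, tx, ty, tz, ax, ay, az, fingers, ...]. A call has exactly 5 rows; each row is the pose to reach, as a shift and turn from the pose measured when the call began; what a row does not reach only later rows make up. A row lasts 1/10 s, in which the tool goes at most 50 mm and 8.59 degrees, less where a joint would pass 70% of its speed; a pose out of reach is approached as far as the arm can. A call with a gripper value outside its range is refused whole. The fingers move at their own pace and stop on an object; the grip force is fixed at half the most. Time passes only in rows, so rows that repeat a pose let the fingers close, or fill a call up. It gives the time, the measured TCP pose, the force and the opening at its end, in the units of the state.
- bot.get_obs(): the state, without advancing time (a new reading comes with each control period).
- bot.capture(name): name is "scene" or "top"; returns the picture (480x640x3 uint8, red, green, blue); there is no depth.
- bot.calibration(name): a dict with "fx", "fy", "cx", "cy" (pixels), "k1" (the pictures are not rectified: a ray, as slopes to the right and down, at radius r is drawn at 1 + k1 r^2 times it, then the intrinsics apply), "cam_to_world" (4x4, takes a point from camera to world coordinates). Camera axes: x right, y down, z forward; pixel columns grow to the right and rows downward; lengths in mm; the calibration is good to about 2 mm. A picture is of the moment at which its call begins. calibration takes no time and is no camera call.
- bot.close_job(): hands the job in, once; it reports no verdict.
The state is a dict: "time": time; "joint_positions": joint angles; "dq": joint speeds; "tau": joint torques, N m; "tool_pos": TCP position; "tcp_rot": TCP orientation; "contact_force": force on the tool from outside, world axes, zero at the start; "moment": the same for the moment, N m; "grip_width": finger opening in mm.
Only numpy, scipy, OpenCV 4.12 (cv2) and the standard library are available. Lean on these libraries where they do the work, as an engineer would, in place of code of your own. Each camera call takes 0.05 s, during which the arm holds its last target.

## Working session

There is one attempt and no reset: what is moved stays moved. The work goes in short steps, Python scripts to look and compute and a shell command to move; the robot and the scene stay as the last step left them, time stands still between calls to the robot, and variables do not carry over. Pictures are saved under pics/ and viewed, and the job is handed in when it is done.

```bash
mkdir -p pics; python3 - <<'E'
from plant import bot
import cv2
for n in ["scene","top"]:
    im=bot.capture(n); cv2.imwrite(f"pics/{n}0.png",im[:,:,::-1]); c=bot.calibration(n); print(n,c)
print(bot.get_obs(), bot.tcp_to_grasp)
E
```

```text
scene {'fx': 618.8674409642907, 'fy': 618.8674409642907, 'cx': 321.5857362664339, 'cy': 251.1277657309006, 'k1': -0.07398359184861711, 'cam_to_world': array([[-5.24366739e-02,  7.97157364e-01, -6.01490260e-01,
         1.11461806e+03],
       [ 9.98624244e-01,  4.19314993e-02, -3.14860134e-02,
         2.33423283e+01],
       [ 1.22080914e-04, -6.02313777e-01, -7.98259418e-01,
         7.75340660e+02],
       [ 0.00000000e+00,  0.00000000e+00,  0.00000000e+00,
         1.00000000e+00]])}
top {'fx': 508.4301052374398, 'fy': 508.4301052374398, 'cx': 326.1759314454445, 'cy': 238.11660254708872, 'k1': -0.13374298659219822, 'cam_to_world': array([[-2.50936054e-02, -9.89245109e-01,  1.44098668e-01,
         4.93900826e+02],
       [-9.99234073e-01,  2.04908660e-02, -3.33375496e-02,
         3.18394165e+01],
       [ 3.00263013e-02, -1.44824859e-01, -9.89001608e-01,
         7.91350830e+02],
       [ 0.00000000e+00,  0.00000000e+00,  0.00000000e+00,
         1.00000000e+00]])}
{'time': 0.1, 'joint_positions': array([-1.37699574e+00,  3.42663150e-01,  1.52489315e+00,  2.88604925e-05,
        1.27538257e+00, -1.46008390e-01]), 'dq': array([-0.00024075, -0.00036749, -0.00271126,  0.00228601,  0.00073836,
       -0.00107954]), 'tau': array([ 2.36469292e-03, -4.32005703e+01, -2.44693100e+01,  7.19768484e-02,
        5.27594984e-02, -3.11957137e-05]), 'tool_pos': array([ 174.93552779, -494.57869241,  187.31913698]), 'tcp_rot': array([-3.14026478e+00, -2.23165481e-04,  3.39800411e-01]), 'contact_force': array([-0.49043046,  0.25294789,  0.43193566]), 'moment': array([ 0.01414654, -0.01628479,  0.0314516 ]), 'grip_width': 91.59769649503146} 18.8
```

View pics/scene0.png

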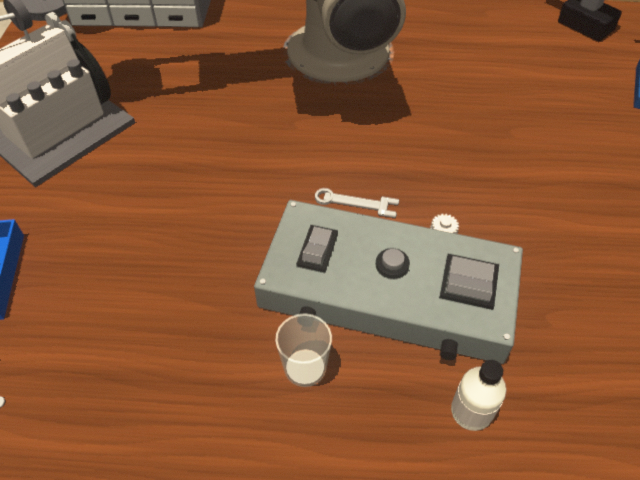

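View pics/top0.png

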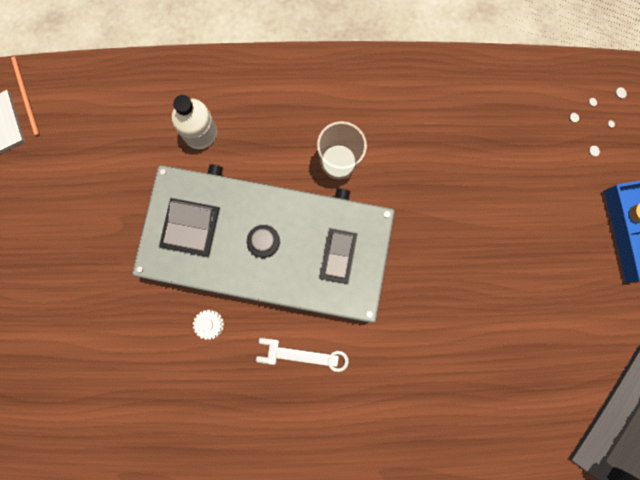

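The main rocker is at the console's +y end (top view about 189,227), start in the middle (263,240), and the pump at the −y end (338,256). The corner screws are visible in both views, so I'll measure those and the dark frames.

```bash
cat > h.py <<'E'
import numpy as np, cv2
from plant import bot
def ray(n,u,v):
    c=bot.calibration(n); K=np.array([[c['fx'],0,c['cx']],[0,c['fy'],c['cy']],[0,0,1]])
    p=cv2.undistortPoints(np.array([[[u,v]]],float),K,np.array([c['k1'],0,0,0.]))[0,0]
    T=c['cam_to_world']; return T[:3,3],T[:3,:3]@np.array([p[0],p[1],1])
def plane(n,u,v,z):
    o,d=ray(n,u,v); return (o+d*(z-o[2])/d[2])
def proj(n,P):
    c=bot.calibration(n); T=c['cam_to_world']; q=T[:3,:3].T@(np.array(P)-T[:3,3]); s=q[:2]/q[2]; s=s*(1+c['k1']*(s@s))
    return s*[c['fx'],c['fy']]+[c['cx'],c['cy']]
E
python3 - <<'E'
from h import *
P={"top":[(163,172),(387,214),(139,269),(370,314)],"scene":[(516,250),(293,204),(507,337),(263,282)]}
P["scene"]=[(507,337),(263,282),(516,250),(293,204)]
C={"top":[(189,227),(263,240),(338,256)],"scene":[(470,280),(393,263),(318,248)]}
for n in P:
    im=cv2.imread(f"pics/{n}0.png"); g=im.min(2)
    pts=[]
    for u,v in P[n]:
        w=g[v-6:v+7,u-6:u+7].astype(float); m=np.clip(w-np.median(w)-25,0,None)
        yy,xx=np.mgrid[v-6:v+7,u-6:u+7]; pts.append(plane(n,(m*xx).sum()/m.sum(),(m*yy).sum()/m.sum(),61)[:2])
    pts=np.array(pts); print(n,"screws",pts.round(1).tolist(),"centre",pts.mean(0))
    d=pts[0]-pts[1]+pts[2]-pts[3]; print("yaw",np.arctan2(-d[0],d[1]),"dims",np.linalg.norm(pts[0]-pts[1]),np.linalg.norm(pts[0]-pts[2]))
    dark=(im.max(2)<60).astype(np.uint8)
    for u,v in C[n]:
        m=np.zeros_like(dark); m[v-34:v+35,u-34:u+35]=dark[v-34:v+35,u-34:u+35]
        cs,_=cv2.findContours(m,cv2.RETR_EXTERNAL,cv2.CHAIN_APPROX_NONE); c=max(cs,key=cv2.contourArea)
        r=cv2.minAreaRect(c); print(r, plane(n,*r[0],66)[:2].round(1))
E
```

```text
top screws [[706.1, 249.2], [634.7, -82.8], [560.9, 279.9], [489.5, -51.7]] centre [597.80238488  98.66155331]
yaw -0.21186907495526688 dims 339.5693573514249 148.47694749986545
((168.5550537109375, 238.7719268798828), (42.19004821777344, 22.137924194335938), 58.570438385009766) [603.4 235.7]
((263.0, 256.5), (1.0, 4.0), 90.0) [574.8  98.6]Traceback (most recent call last):
  File "<stdin>", line 16, in <module>
ValueError: max() iterable argument is empty
```

```bash
python3 - <<'E'
from h import *
P={"top":[(163,172),(387,214),(139,269),(370,314)],"scene":[(507,337),(263,282),(516,250),(293,204)]}
cen={}
for n in P:
    im=cv2.imread(f"pics/{n}0.png"); g=im.min(2); pts=[]
    for u,v in P[n]:
        w=g[v-6:v+7,u-6:u+7].astype(float); m=np.clip(w-np.median(w)-25,0,None)
        yy,xx=np.mgrid[v-6:v+7,u-6:u+7]; pts.append(plane(n,(m*xx).sum()/m.sum(),(m*yy).sum()/m.sum(),61)[:2])
    pts=np.array(pts); d=pts[0]-pts[1]+pts[2]-pts[3]; print(n,pts.round(1).tolist(),pts.mean(0),"yaw",np.arctan2(-d[0],d[1])); 
    cen[n]=pts.mean(0),np.arctan2(-d[0],d[1])
c=(cen["top"][0]+cen["scene"][0])/2; a=(cen["top"][1]+cen["scene"][1])/2
ex=np.array([np.cos(a),np.sin(a)]); ey=np.array([-np.sin(a),np.cos(a)])
print(c,a)
for n in P:
    im=cv2.imread(f"pics/{n}0.png")
    for x,y,z in [(0,110,74),(14,110,80),(0,0,82),(0,-110,74),(14,-110,80),(27,110,86),(27,-110,86)]:
        q=proj(n,[*(c+x*ex+y*ey),z]); cv2.circle(im,tuple((q*1).round().astype(int)),1,(0,0,255),-1)
        if n=="top": print((x,y,z),(c+x*ex+y*ey).round(1))
    b=im[180:300,130:400] if n=="top" else im[190:350,250:530]
    cv2.imwrite(f"pics/{n}_ov.png",cv2.resize(b,None,fx=2.8,fy=2.8,interpolation=cv2.INTER_NEAREST))
E
```

```text
top [[706.1, 249.2], [634.7, -82.8], [560.9, 279.9], [489.5, -51.7]] [597.80238488  98.66155331] yaw -0.21186907495526688
scene [[703.3, 246.5], [632.2, -85.1], [558.3, 277.7], [486.8, -54.0]] [595.12921677  96.26338838] yaw -0.2117567805388027
[596.46580082  97.46247085] -0.2118129277470348
(0, 110, 74) [619.6 205. ]
(14, 110, 80) [633.3 202.1]
(0, 0, 82) [596.5  97.5]
(0, -110, 74) [573.3 -10.1]
(14, -110, 80) [587. -13.]
(27, 110, 86) [646.  199.3]
(27, -110, 86) [599.7 -15.8]
```

View pics/top_ov.png

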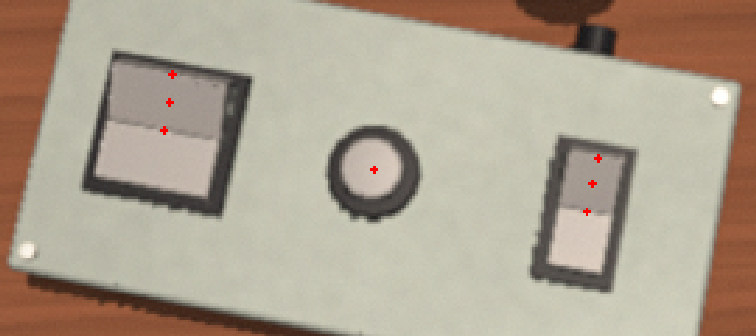

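View pics/scene_ov.png

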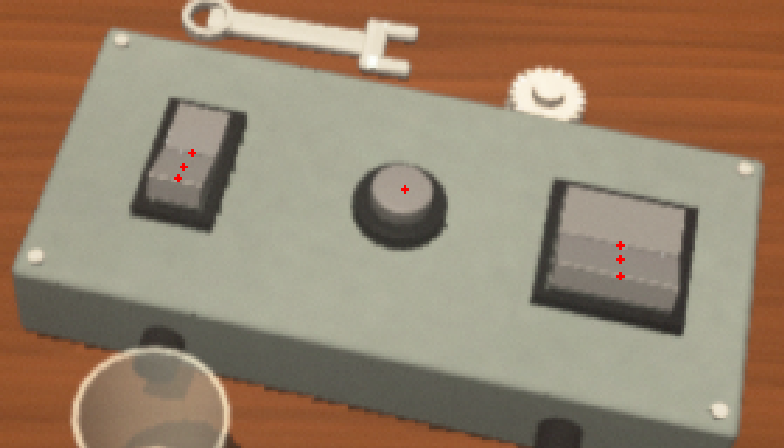

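Both views show my predicted control points landing on the controls to within about 2 mm. The console sits at about (596.5, 97.5) with a yaw of −0.212. I'll shut the fingers, align with the console, and travel to above the main rocker at about (636, 201).

```bash
python3 -m inch '[2.7,4.1,0,0,0,-6,-1, 5.4,8.2,0,0,0,-12,-1, 8.1,12.3,0,0,0,-18,-1, 10.8,16.4,0,0,0,-25,-1, 13.5,20.5,0,0,0,-31.6,-1]'
python3 -m inch '[2.7,4.1,0,0,0,0,-1, 5.4,8.2,0,0,0,0,-1, 8.1,12.3,0,0,0,0,-1, 10.8,16.4,0,0,0,0,-1, 13.5,20.5,0,0,0,0,-1]'
```

```text
time: 0.6
tool_pos: [310.2, -288.1, 187.1]
tcp_rot: [-3.14, -0.0, -0.216]
contact_force: [0.9, -1.6, -0.5]
grip_width: 56.2
time: 1.1
tool_pos: [445.8, -81.1, 187.0]
tcp_rot: [-3.14, 0.0, -0.216]
contact_force: [0.5, -1.5, 0.4]
grip_width: 16.6
```

```bash
python3 -m inch '[2.7,4.1,0,0,0,0,-1, 5.4,8.2,0,0,0,0,-1, 8.1,12.3,0,0,0,0,-1, 10.8,16.4,0,0,0,0,-1, 13.5,20.5,0,0,0,0,-1]'
python3 -m inch '[2.8,4,0,0,0,0,-1, 5.5,7.8,0,0,0,0,-1, 5.5,7.8,-3,0,0,0,-1, 5.5,7.8,-6,0,0,0,-1, 5.5,7.8,-8,0,0,0,-1]'
python3 - <<'E'
from h import *
for n in ["top","scene"]:
    cv2.imwrite(f"pics/{n}1.png",bot.capture(n)[:,:,::-1])
E
```

```text
time: 1.6
tool_pos: [581.3, 125.9, 186.6]
tcp_rot: [-3.14, 0.001, -0.216]
contact_force: [0.9, -0.7, -0.1]
grip_width: 0.2
time: 2.1
tool_pos: [635.0, 204.2, 103.3]
tcp_rot: [3.141, 0.005, -0.215]
contact_force: [-0.0, -0.2, -0.5]
grip_width: 0.6
```

View pics/scene1.png

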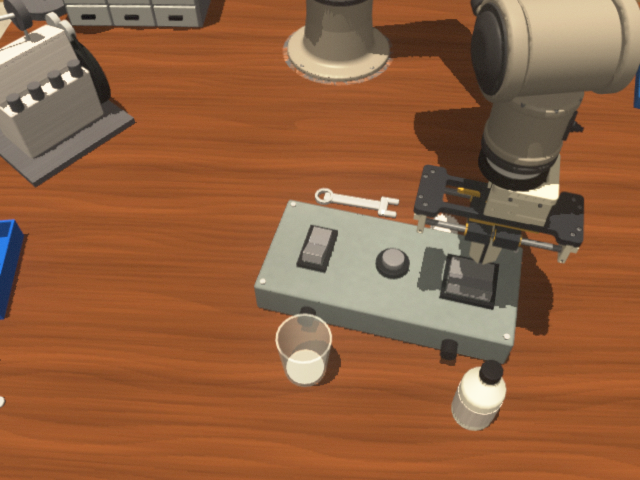

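The shut fingers hang over the far half of the main rocker (tips near 483,262), and nothing else has been touched. I'll press in small steps and watch the force.

```bash
python3 -m inch '[0.15,-0.3,-0.7,0,0,0,-1, 0.15,-0.3,-1.2,0,0,0,-1, 0.15,-0.3,-1.5,0,0,0,-1, 0.15,-0.3,-1.8,0,0,0,-1, 0.15,-0.3,-2.1,0,0,0,-1]'
python3 -m inch '[0,0,-0.2,0,0,0,-1, 0,0,-0.4,0,0,0,-1, 0,0,-0.6,0,0,0,-1, 0,0,-0.7,0,0,0,-1, 0,0,-0.75,0,0,0,-1]'
```

```text
time: 2.7
tool_pos: [635.6, 200.6, 81.8]
tcp_rot: [3.14, 0.007, -0.216]
contact_force: [0.1, 0.5, 0.1]
grip_width: 0.5
time: 3.2
tool_pos: [635.6, 200.6, 74.2]
tcp_rot: [3.14, 0.007, -0.216]
contact_force: [-0.7, 0.3, -0.2]
grip_width: 0.4
```

```bash
python3 - <<'E'
from h import *
for n in ["top","scene"]:
    im=bot.capture(n)[:,:,::-1]; b=im[150:300,110:310] if n=="top" else im[180:330,400:600]
    cv2.imwrite(f"pics/{n}2.png",cv2.resize(b,None,fx=4,fy=4,interpolation=cv2.INTER_CUBIC))
o=bot.get_obs(); print(o['contact_force'],o['moment'],o['tool_pos'])
E
```

```text
[ 0.2043538   0.7603667  -0.54029546] [ 0.00888853 -0.01017638 -0.03223415] [635.62501835 200.55849687  74.22410423]
```

View pics/scene2.png

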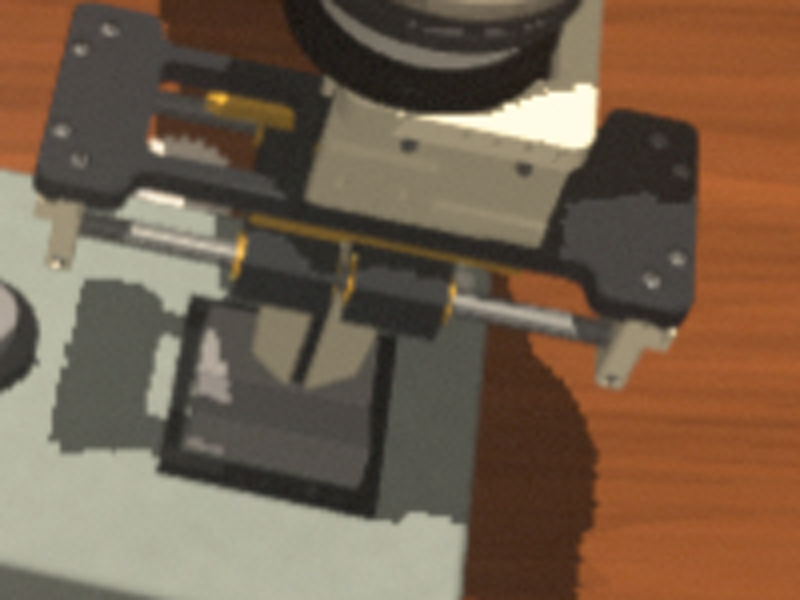

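View pics/top2.png

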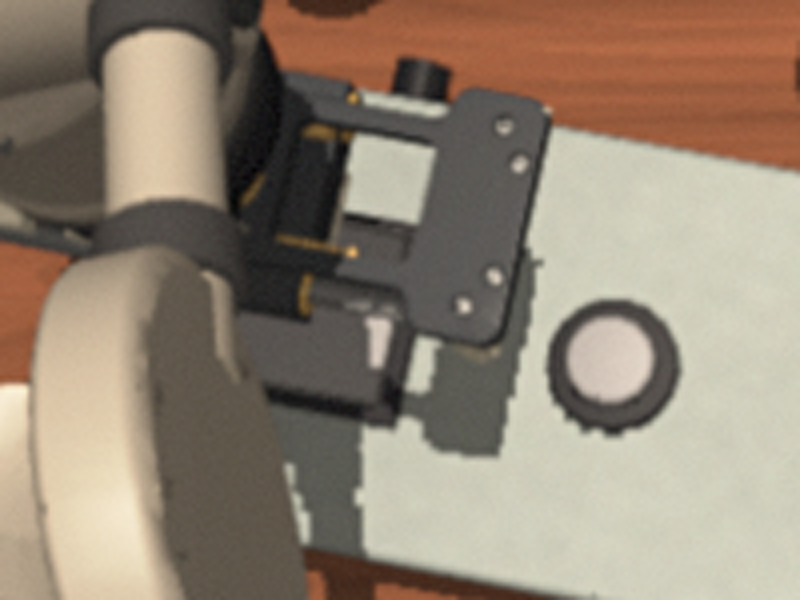

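```bash
python3 - <<'E'
from h import *
for n,o in (("scene",(400,180)),("top",(110,150))):
    q=proj(n,[635.6,200.6,74.2]); print(n,q,(q-o)*4)
for z in (74,80,86,94): print(z,plane("scene",475,276,z))
E
```

```text
scene [469.38000832 286.15618012] [277.52003328 424.62472047]
top [191.48571892 215.27251129] [325.94287566 261.09004517]
74 [618.07271406 210.01358014  74.        ]
80 [622.32068124 208.41659942  80.        ]
86 [626.56864842 206.8196187   86.        ]
94 [632.23260466 204.69031108  94.        ]
```

```bash
python3 - <<'E'
from h import *
for n in ("scene","top"):
    im=bot.capture(n)[:,:,::-1]; cv2.imwrite(f"pics/{n}3.png",im)
im=cv2.imread("pics/scene1.png"); b=im[180:330,400:600]
cv2.imwrite("pics/s1c.png",cv2.resize(b,None,fx=4,fy=4,interpolation=cv2.INTER_CUBIC))
q=proj("scene",[635,204.2,103.3]); print(q,(q-(400,180))*4)
o=bot.get_obs(); print(o)
E
```

```text
[476.21451202 273.70594032] [304.85804807 374.82376127]
{'time': 3.4, 'joint_positions': array([1.89985345e-01, 7.00883367e-01, 1.23370248e+00, 1.50367323e-03,
       1.21408554e+00, 1.97582927e+00]), 'dq': array([ 0.00137952, -0.00192235, -0.00163307,  0.00079229,  0.00115407,
       -0.00051132]), 'tau': array([ 1.81843916e-04, -5.95549929e+01, -2.37074161e+01,  7.51003769e-03,
       -5.49685804e-02, -1.03225354e-04]), 'tool_pos': array([635.69395865, 200.55881555,  74.37775078]), 'tcp_rot': array([ 3.14009469,  0.00706008, -0.21558295]), 'contact_force': array([-0.45475587,  0.46458073, -0.09897589]), 'moment': array([ 0.04405844,  0.02358227, -0.02713116]), 'grip_width': 0.439722254459336}
```

View pics/s1c.png

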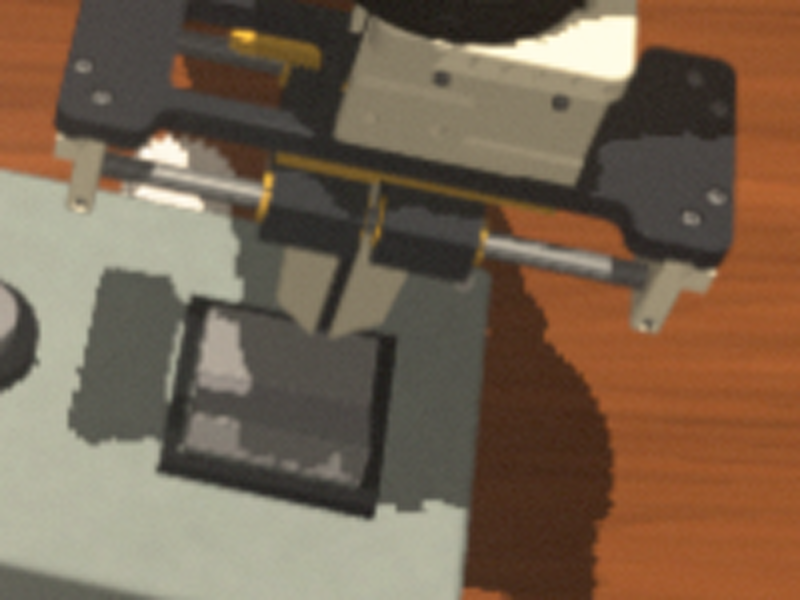

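View pics/scene3.png

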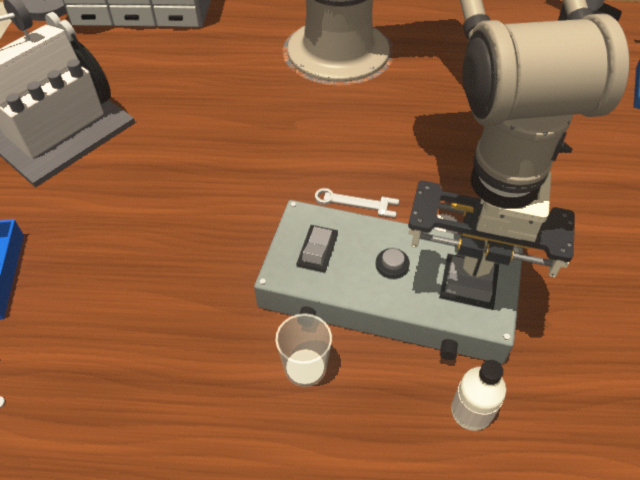

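The tip appears about 10 px away from where the reported TCP projects, and there is no contact force at z=74. So the tool and picture disagree by about 2 cm. I'll triangulate the gripper's plate screws, which both views show.

```bash
cat >> h.py <<'E'
def tri(a,b):
    (o1,d1),(o2,d2)=ray("top",*a),ray("scene",*b); d1=d1/np.linalg.norm(d1); d2=d2/np.linalg.norm(d2)
    s=np.linalg.lstsq(np.c_[d1,-d2],o2-o1,rcond=None)[0]; p,q=o1+s[0]*d1,o2+s[1]*d2
    return (p+q)/2,np.linalg.norm(p-q)
E
python3 - <<'E'
from h import *
A=[(503,127),(518,163),(493,275),(464,305)];B=[(80,160),(62,130),(82,50),(110,30)]
R=[];a=-0.2156
for t,s in zip(A,B):
    p,e=tri((t[0]/4+110,t[1]/4+150),(s[0]/4+400,s[1]/4+180)); R.append(p); print(p.round(1),round(e,1))
m=np.mean(R,0); d=m-[635.6,200.6,74.2]; print(m,"tool-x off",d[0]*np.cos(a)+d[1]*np.sin(a),"tool-y off",-d[0]*np.sin(a)+d[1]*np.cos(a),"z off",d[2])
print(proj("top",[0,0,0]),proj("scene",[0,0,0]))
E
```

```text
[644.9 114.7 220.6] 1.3
[634.  110.  221.1] 1.7
[601.5 117.3 220.8] 1.4
[593.  125.8 221. ] 0.8
[618.36024138 116.96305432 220.88145737] tool-x off 1.0521235003218692 tool-y off -85.38876387124644 z off 146.68145737160603
[339.36916831 626.89397686] [338.26137997  50.06710995]
```

```bash
python3 - <<'E'
from h import *
im=cv2.imread("pics/scene3.png")[235:310,435:510].astype(float)
im=np.clip((im/255)**0.5*255,0,255).astype(np.uint8)
b=cv2.resize(im,None,fx=8,fy=8,interpolation=cv2.INTER_CUBIC)
im1=cv2.imread("pics/scene0.png")[235:310,435:510].astype(float)
cv2.imwrite("pics/e3.png",b)
E
```

```text
(no output)
```

View pics/e3.png

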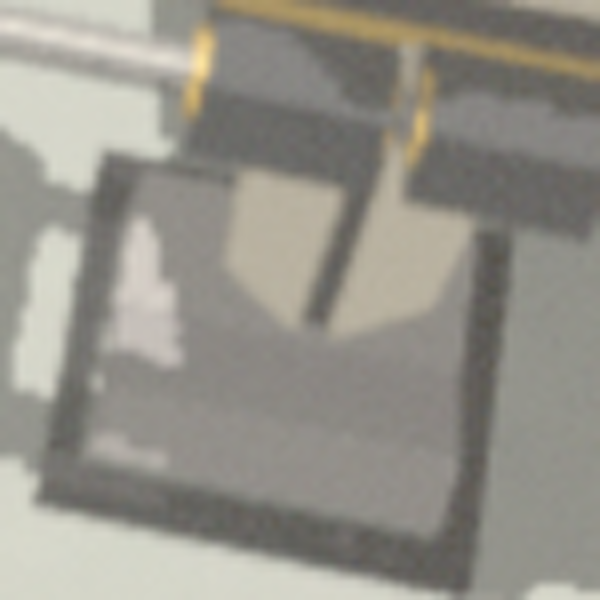

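The rocker hasn't moved yet: its bands are where they were before. The plates triangulate to the right lateral place, with the tool-x offset about 1 mm. So the visible tip must really be higher than reported, at z≈97. I'll continue down under force guard.

```bash
python3 -m inch '[0,0,-0.2,0,0,0,-1, 0,0,-0.4,0,0,0,-1, 0,0,-0.6,0,0,0,-1, 0,0,-0.8,0,0,0,-1, 0,0,-0.8,0,0,0,-1]'
python3 -m inch '[0,0,-0.1,0,0,0,-1, 0,0,-0.2,0,0,0,-1, 0,0,-0.3,0,0,0,-1, 0,0,-0.4,0,0,0,-1, 0,0,-0.4,0,0,0,-1]'
```

```text
time: 3.9
tool_pos: [635.4, 200.5, 65.9]
tcp_rot: [3.14, 0.008, -0.216]
contact_force: [0.2, -1.0, -0.7]
grip_width: 0.3
time: 4.4
tool_pos: [635.4, 200.5, 61.7]
tcp_rot: [3.14, 0.008, -0.216]
contact_force: [-0.2, 0.3, 0.8]
grip_width: 0.2
```

```bash
python3 -m inch '[0,0,-0.1,0,0,0,-1, 0,0,-0.2,0,0,0,-1, 0,0,-0.3,0,0,0,-1, 0,0,-0.4,0,0,0,-1, 0,0,-0.4,0,0,0,-1]'
python3 - <<'E'
from h import *
im=bot.capture("scene")[:,:,::-1]; b=im[220:320,420:520]
cv2.imwrite("pics/s4.png",cv2.resize(np.clip((b/255.)**0.5*255,0,255).astype(np.uint8),None,fx=6,fy=6,interpolation=cv2.INTER_CUBIC))
E
```

```text
time: 4.9
tool_pos: [635.2, 200.5, 57.5]
tcp_rot: [3.14, 0.008, -0.216]
contact_force: [0.4, -0.7, -0.2]
grip_width: 0.6
```

View pics/s4.png

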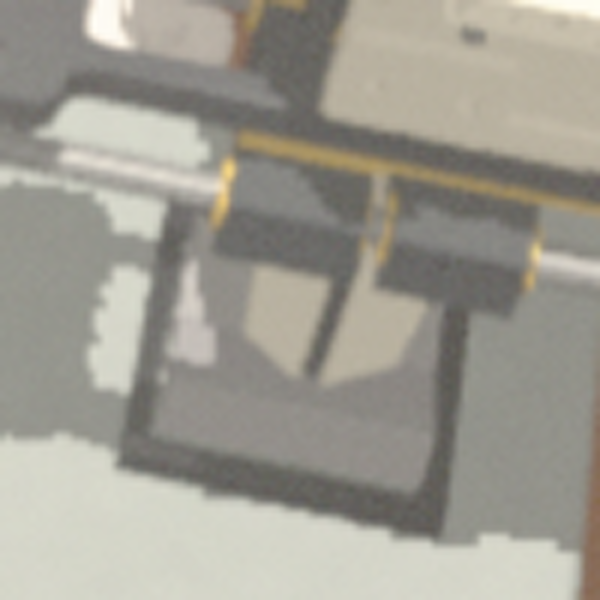

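```bash
python3 - <<'E'
from h import *
print(proj("scene",[635.2,200.5,57.5]))
for z in (74,78,80,82,84,86,90): print(z,plane("scene",472,283.3,z).round(1))
E
```

```text
[466.98346781 292.61077294]
74 [630.5 204.7  74. ]
78 [633.3 203.7  78. ]
80 [634.7 203.1  80. ]
82 [636.1 202.6  82. ]
84 [637.4 202.1  84. ]
86 [638.8 201.6  86. ]
90 [641.6 200.6  90. ]
```

```bash
python3 -m inch '[0.05,0,-0.1,0,0,0,-1, 0.1,0,-0.2,0,0,0,-1, 0.1,0,-0.3,0,0,0,-1, 0.1,0,-0.4,0,0,0,-1, 0.1,0,-0.4,0,0,0,-1]'
```

```text
time: 5.45
tool_pos: [636.2, 200.5, 53.4]
tcp_rot: [3.139, 0.009, -0.216]
contact_force: [-0.8, 1.0, -0.0]
grip_width: 0.5
```

```bash
python3 -m inch '[0,0,-0.1,0,0,0,-1, 0,0,-0.2,0,0,0,-1, 0,0,-0.2,0,0,0,-1, 0,0,-0.2,0,0,0,-1, 0,0,-0.2,0,0,0,-1]'
python3 - <<'E'
from h import *
im=bot.capture("scene")[:,:,::-1]; b=im[220:320,420:520]
cv2.imwrite("pics/s5.png",cv2.resize(np.clip((b/255.)**0.5*255,0,255).astype(np.uint8),None,fx=6,fy=6,interpolation=cv2.INTER_CUBIC))
E
```

```text
time: 5.95
tool_pos: [636.2, 200.5, 51.4]
tcp_rot: [3.14, 0.008, -0.216]
contact_force: [0.2, 0.3, 0.2]
grip_width: 0.2
```

View pics/s5.png

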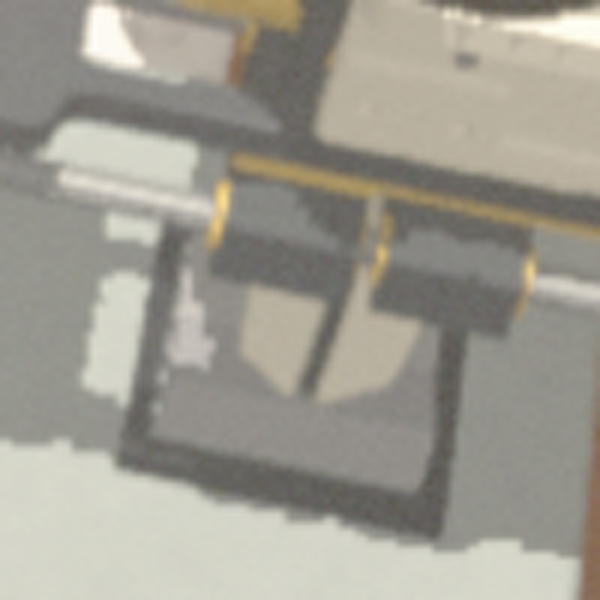

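```bash
python3 -m inch '[0,0,-0.1,0,0,0,-1, 0,0,-0.2,0,0,0,-1, 0,0,-0.3,0,0,0,-1, 0,0,-0.3,0,0,0,-1, 0,0,-0.3,0,0,0,-1]'
python3 - <<'E'
from h import *
im=bot.capture("scene")[:,:,::-1]; cv2.imwrite("pics/scene6.png",im)
a=cv2.imread("pics/scene0.png"); b3=cv2.imread("pics/scene3.png")
L=[np.clip((x[255:315,435:505]/255.)**0.5*255,0,255).astype(np.uint8) for x in (b3,im)]
cv2.imwrite("pics/s6.png",cv2.resize(np.hstack(L),None,fx=5.7,fy=5.7,interpolation=cv2.INTER_CUBIC))
E
```

```text
time: 6.5
tool_pos: [636.2, 200.5, 48.3]
tcp_rot: [3.139, 0.009, -0.216]
contact_force: [0.0, -0.6, -0.4]
grip_width: 0.9
```

View pics/s6.png

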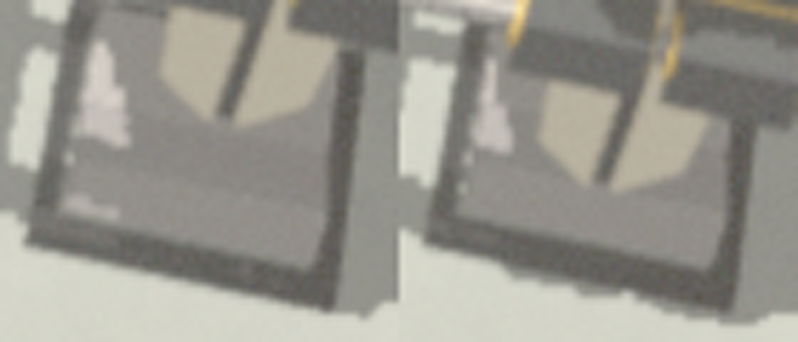

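```bash
python3 - <<'E'
from h import *
c=np.array([596.47,97.46]);a=-0.2118;ex=np.array([np.cos(a),np.sin(a)]);ey=np.array([-np.sin(a),np.cos(a)])
L=[]
for f in ("scene0","scene3","scene6"):
    im=cv2.imread(f"pics/{f}.png"); b=np.clip((im[260:310,438:503]/255.)**0.5*255,0,255).astype(np.uint8)
    b=cv2.resize(b,None,fx=12,fy=12,interpolation=cv2.INTER_CUBIC)
    for th,col in ((0,(0,0,255)),(.42,(255,0,0))):
        x=30*np.cos(.42-th); z=74+30*np.sin(.42-th)
        for y in (82,87,134,138):
            q=(proj("scene",[*(c+x*ex+y*ey),z])-[438,260]+.5)*12; cv2.circle(b,tuple(q.astype(int)),3,col,-1)
    L.append(b[:, :]); 
cv2.imwrite("pics/s7.png",cv2.resize(np.vstack([np.hstack(L[:2]),np.hstack([L[2],L[2]*0])]),(800,616)[:2] if 0 else (780,600)))
E
```

```text
(no output)
```

View pics/s7.png

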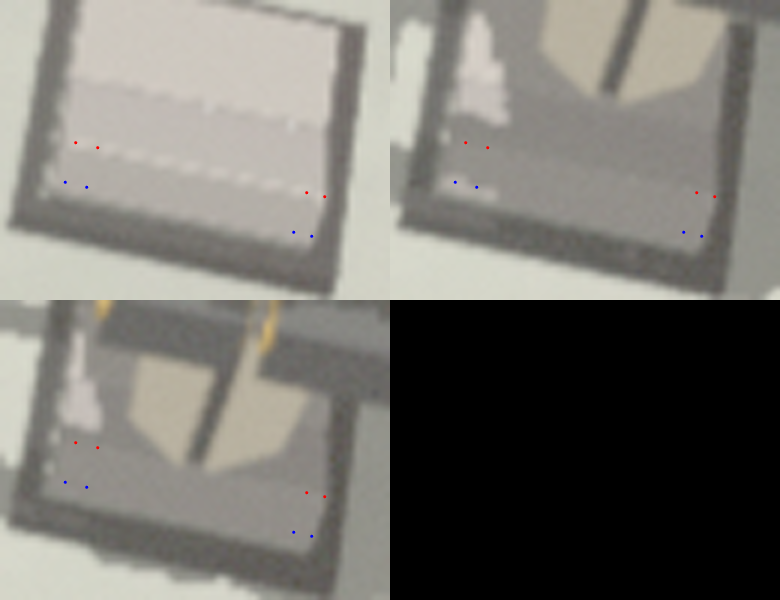

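The rocker edge is still on the unmoved (red) line. Taking the visible tip edge as the fingers' far face (x+9.5 mm) makes y agree too, and puts the tip about 38–40 mm above the reported TCP z. So it should still be just short of contact, and I'll continue guarded.

```bash
python3 -m inch '[0,0,-0.1,0,0,0,-1, 0,0,-0.2,0,0,0,-1, 0,0,-0.3,0,0,0,-1, 0,0,-0.3,0,0,0,-1, 0,0,-0.3,0,0,0,-1]'
python3 -m inch '[0,0,-0.1,0,0,0,-1, 0,0,-0.2,0,0,0,-1, 0,0,-0.2,0,0,0,-1, 0,0,-0.2,0,0,0,-1, 0,0,-0.2,0,0,0,-1]'
```

```text
time: 7.05
tool_pos: [636.6, 200.5, 45.7]
tcp_rot: [3.14, 0.008, -0.216]
contact_force: [1.7, -0.3, 3.1]
grip_width: 0.5
time: 7.55
tool_pos: [636.5, 200.5, 43.6]
tcp_rot: [3.14, 0.008, -0.216]
contact_force: [0.5, -0.3, 2.6]
grip_width: 0.2
```

Contact, with about 3 N at reported z≈46. That puts the tip about 39 mm above reported z, so fully over should be near reported z=35, with a force rise at the stop.

```bash
python3 -m inch '[0,0,-0.1,0,0,0,-1, 0,0,-0.3,0,0,0,-1, 0,0,-0.5,0,0,0,-1, 0,0,-0.6,0,0,0,-1, 0,0,-0.6,0,0,0,-1]'
python3 -m inch '[0,0,-0.1,0,0,0,-1, 0,0,-0.2,0,0,0,-1, 0,0,-0.2,0,0,0,-1, 0,0,-0.2,0,0,0,-1, 0,0,-0.2,0,0,0,-1]'
```

```text
time: 8.05
tool_pos: [636.2, 200.5, 37.2]
tcp_rot: [3.14, 0.009, -0.216]
contact_force: [1.0, 0.0, 1.1]
grip_width: 0.5
time: 8.55
tool_pos: [636.3, 200.5, 35.5]
tcp_rot: [3.14, 0.008, -0.216]
contact_force: [1.1, -1.1, 4.3]
grip_width: 0.5
```

```bash
python3 -m inch '[0,0,-0.1,0,0,0,-1, 0,0,-0.2,0,0,0,-1, 0,0,-0.2,0,0,0,-1, 0,0,-0.2,0,0,0,-1, 0,0,-0.2,0,0,0,-1]'
```

```text
time: 9.05
tool_pos: [636.4, 200.5, 35.3]
tcp_rot: [3.14, 0.007, -0.215]
contact_force: [-2.9, -0.8, 14.1]
grip_width: 0.5
```

The hard stop is at reported z=35.3 with 14 N, so the main rocker is over. Lift, check, and move to the pump.

```bash
python3 -m inch '[0,0,2.5,0,0,0,-1, 0,0,5,0,0,0,-1, -1.1,-4.5,5,0,0,0,-1, -2.2,-9,5,0,0,0,-1, -3.2,-13.5,5,0,0,0,-1]'
python3 - <<'E'
from h import *
for n in ["top","scene"]:
    im=bot.capture(n)[:,:,::-1]; cv2.imwrite(f"pics/{n}8.png",im)
E
```

```text
time: 9.55
tool_pos: [602.8, 64.7, 84.5]
tcp_rot: [3.14, 0.01, -0.214]
contact_force: [0.9, -0.7, 0.0]
grip_width: 0.7
```

View pics/scene8.png

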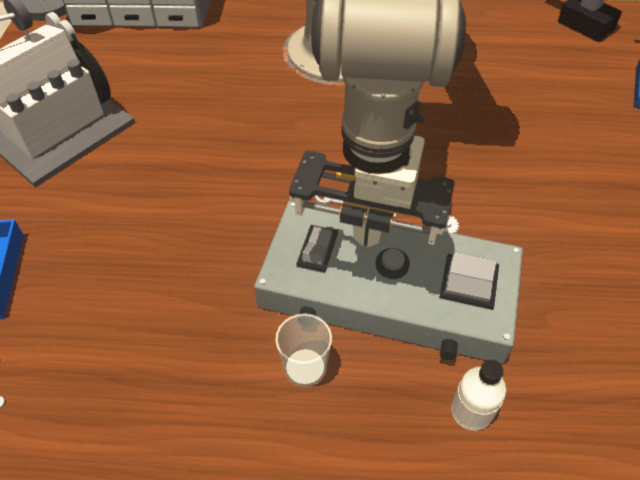

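The main rocker (470,278) is now over, with its far half level. I'll move above the pump and come down to reported z≈50.

```bash
python3 -m inch '[-0.8,-4.3,0,0,0,0,-1, -1.3,-7.8,0,0,0,0,-1, -1.3,-7.8,-1.5,0,0,0,-1, -1.3,-7.8,-2.5,0,0,0,-1, -1.3,-7.8,-3.2,0,0,0,-1]'
python3 - <<'E'
from h import *
im=bot.capture("scene")[:,:,::-1]; b=im[180:320,240:440]
cv2.imwrite("pics/s9.png",cv2.resize(np.clip((b/255.)**0.5*255,0,255).astype(np.uint8),None,fx=4,fy=4,interpolation=cv2.INTER_CUBIC))
E
```

```text
time: 10.15
tool_pos: [588.6, -16.4, 51.0]
tcp_rot: [3.138, 0.013, -0.22]
contact_force: [0.1, 0.6, -0.3]
grip_width: 0.7
```

View pics/s9.png

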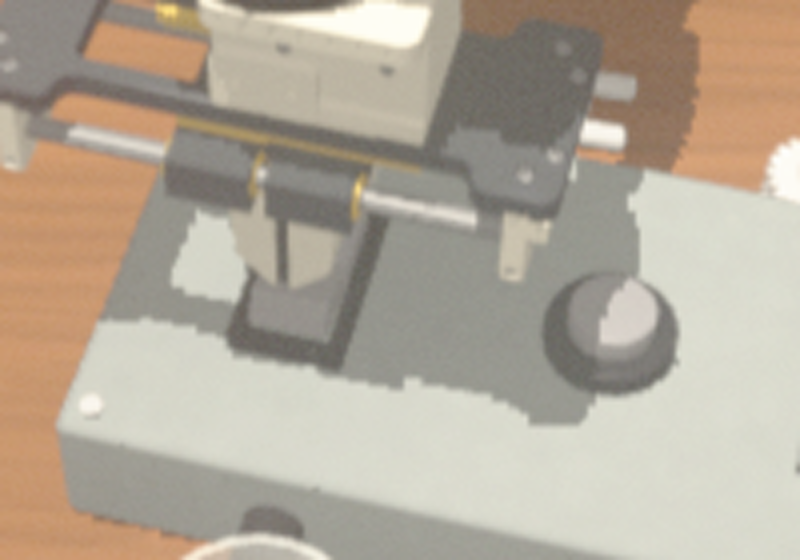

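The fingers sit over the pump's far half. Before going down I'll check the rail-end post's height near the start button.

```bash
python3 - <<'E'
from h import *
t=np.array([588.6,-16.4]);a=-0.2118;ex=np.array([np.cos(a),np.sin(a)]);ey=np.array([-np.sin(a),np.cos(a)])
for z in (70,90,100,110,120,130,140):
    p=plane("scene",240+515/4,180+278/4,z)[:2]-t; r=plane("scene",240+12/4,180+165/4,z)[:2]-t
    print(z,"right post tool-x %.1f y %.1f"%(p@ex,p@ey),"left %.1f %.1f"%(r@ex,r@ey))
E
```

```text
70 right post tool-x -28.3 y 74.9 left -31.0 -116.6
90 right post tool-x -13.1 y 77.0 left -15.8 -109.0
100 right post tool-x -5.6 y 78.1 left -8.1 -105.2
110 right post tool-x 2.0 y 79.1 left -0.5 -101.5
120 right post tool-x 9.6 y 80.2 left 7.1 -97.7
130 right post tool-x 17.1 y 81.2 left 14.7 -93.9
140 right post tool-x 24.7 y 82.3 left 22.3 -90.2
```

The posts come out symmetric about the tool only at z≈155, so they are well clear of the button. Press the pump.

```bash
python3 -m inch '[0.15,0.25,0,0,0,0,-1, 0.15,0.25,-0.3,0,0,0,-1, 0.15,0.25,-0.6,0,0,0,-1, 0.15,0.25,-0.8,0,0,0,-1, 0.15,0.25,-1,0,0,0,-1]'
python3 -m inch '[0,0,-0.2,0,0,0,-1, 0,0,-0.35,0,0,0,-1, 0,0,-0.45,0,0,0,-1, 0,0,-0.5,0,0,0,-1, 0,0,-0.5,0,0,0,-1]'
```

```text
time: 10.7
tool_pos: [590.4, -13.6, 40.6]
tcp_rot: [3.138, 0.013, -0.219]
contact_force: [1.7, 1.1, 2.3]
grip_width: 0.7
time: 11.2
tool_pos: [590.4, -13.7, 35.5]
tcp_rot: [3.138, 0.013, -0.219]
contact_force: [2.2, 0.7, 2.5]
grip_width: 0.5
```

```bash
python3 -m inch '[0,0,-0.1,0,0,0,-1, 0,0,-0.2,0,0,0,-1, 0,0,-0.25,0,0,0,-1, 0,0,-0.25,0,0,0,-1, 0,0,-0.25,0,0,0,-1]'
```

```text
time: 11.7
tool_pos: [590.5, -13.7, 35.3]
tcp_rot: [3.138, 0.011, -0.219]
contact_force: [-3.6, 1.4, 17.3]
grip_width: 0.5
```

Hard stop again at z=35.3 with 17 N. Lift and move over the start button, keeping about 12 mm of clearance, then check both rockers before pressing.

```bash
python3 -m inch '[0,0,2.5,0,0,0,-1, 0,0,4,0,0,0,-1, 0.2,4.5,4,0,0,0,-1, 0.4,9,4,0,0,0,-1, 0.6,11.1,4,0,0,0,-1]'
python3 -m inch '[0,0,0,0,0,0,-1, 0,0,-1,0,0,0,-1, 0,0,-2,0,0,0,-1, 0,0,-2.2,0,0,0,-1, 0,0,-2.2,0,0,0,-1]'
python3 - <<'E'
from h import *
im=bot.capture("scene")[:,:,::-1]; b=im[190:340,255:535]
cv2.imwrite("pics/s10.png",cv2.resize(np.clip((b/255.)**0.6*255,0,255).astype(np.uint8),None,fx=2.8,fy=2.8,interpolation=cv2.INTER_CUBIC))
E
```

```text
time: 12.2
tool_pos: [595.3, 100.2, 74.8]
tcp_rot: [3.138, 0.014, -0.218]
contact_force: [0.4, 0.4, -0.3]
grip_width: 0.8
time: 12.7
tool_pos: [594.6, 99.1, 51.8]
tcp_rot: [3.137, 0.016, -0.219]
contact_force: [0.1, -0.0, 0.4]
grip_width: 0.6
```

View pics/s10.png

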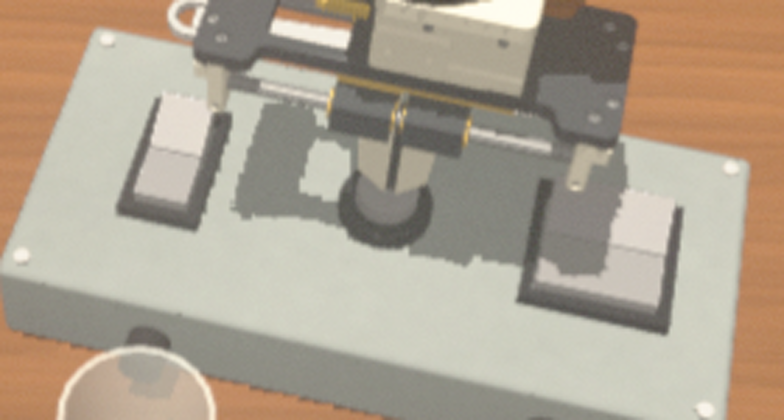

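Both rockers show a level far half; the pump is at crop (165,175) and the main at (600,270). The fingers are over the start button. Align, approach, press, hold about 1 s, release.

```bash
python3 -m inch '[0.2,-0.15,0,0,0,0,-1, 0.2,-0.15,-0.3,0,0,0,-1, 0.2,-0.15,-0.5,0,0,0,-1, 0.2,-0.15,-0.55,0,0,0,-1, 0.2,-0.15,-0.55,0,0,0,-1]'
```

```text
time: 13.25
tool_pos: [597.0, 97.8, 46.7]
tcp_rot: [3.138, 0.015, -0.219]
contact_force: [-0.4, -0.3, -1.0]
grip_width: 0.7
```

```bash
python3 -m inch '[0,0,-0.6,0,0,0,-1, 0,0,-1.15,0,0,0,-1, 0,0,-1.2,0,0,0,-1, 0,0,-1.2,0,0,0,-1, 0,0,-1.2,0,0,0,-1]'
```

```text
time: 13.75
tool_pos: [597.9, 97.9, 37.2]
tcp_rot: [3.138, 0.012, -0.219]
contact_force: [-4.6, -0.3, 18.4]
grip_width: 0.5
```

The button is at its stop with 18 N. Hold, then release.

```bash
python3 -m inch '[0,0,-0.2,0,0,0,-1, 0,0,-0.2,0,0,0,-1, 0,0,-0.2,0,0,0,-1, 0,0,-0.2,0,0,0,-1, 0,0,-0.2,0,0,0,-1]'
python3 -m inch '[0,0,-0.2,0,0,0,-1, 0,0,-0.2,0,0,0,-1, 0,0,2,0,0,0,-1, 0,0,5,0,0,0,-1, 0,0,9,0,0,0,-1]'
python3 -m inch '[-2,0,4,0,0,0,-1, -6,0,6,0,0,0,-1, -10,0,8,0,0,0,-1, -14,0,8,0,0,0,-1, -14,0,8,0,0,0,-1]'
python3 - <<'E'
from h import *
for n in ("scene","top"):
    im=bot.capture(n)[:,:,::-1]; cv2.imwrite(f"pics/{n}11.png",im)
E
```

```text
time: 14.25
tool_pos: [598.0, 97.9, 37.2]
tcp_rot: [3.138, 0.011, -0.218]
contact_force: [-5.0, -0.6, 15.9]
grip_width: 0.2
time: 14.75
tool_pos: [596.5, 97.9, 126.1]
tcp_rot: [3.137, 0.015, -0.218]
contact_force: [1.3, -0.3, 0.8]
grip_width: 0.3
time: 15.25
tool_pos: [451.7, 98.2, 206.1]
tcp_rot: [3.137, 0.018, -0.217]
contact_force: [-0.2, 0.4, 0.8]
grip_width: 0.2
```

View pics/scene11.png

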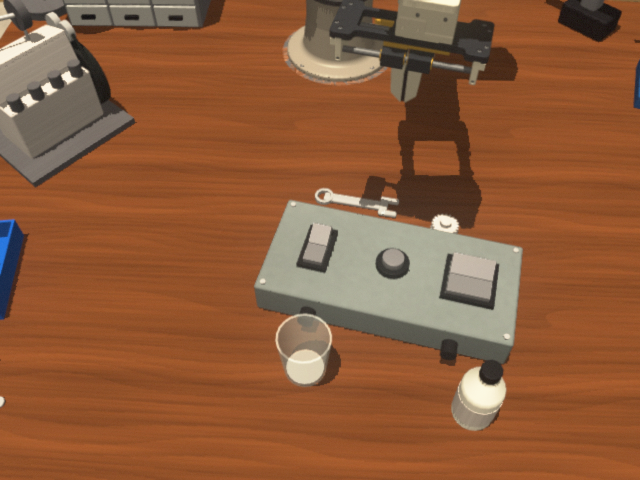

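View pics/top11.png

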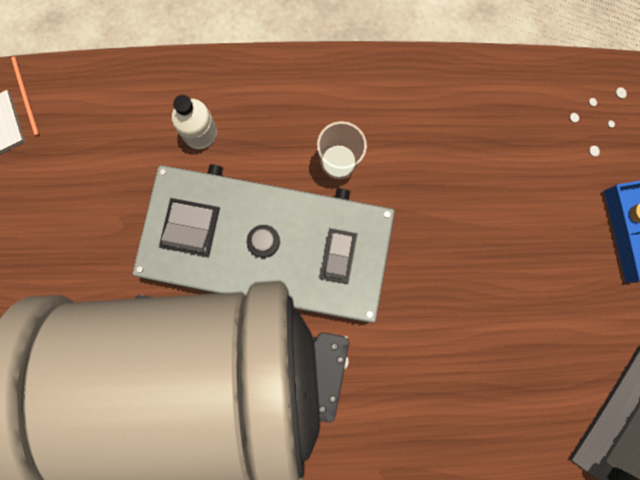

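Both rockers show the opposite shading (near half up), the button is out, and the bottle, beaker, pulley and spanner are where they were. The arm is clear, so I'll hand in.

```bash
python3 -c "
from plant import bot
print(bot.close_job())"
```

```text
the job is handed in; nothing more can be done
None
```

I brought up the test stand in the order asked and handed the job in at about 15.4 s.

- **Main supply rocker:** I pressed it until it stopped hard, at 14 N.
- **Oil pump rocker:** I pressed it until it stopped hard, at 17 N.
- **Start button:** I pressed it right in with 16–18 N, held it for about 1 s and let it go.

**Last checks:** the final pictures show both rockers over, the button back out and the bottle, beaker, pulley and spanner where they were. The gripper is well clear. I judged "fully over" from the hard stops and the pictures, since the state does not report the rocker angles.

**One disagreement:** the fingertips were really about 39 mm higher than the reported tool position. My first descent on the main rocker therefore stopped short without touching anything. I noticed this in the pictures and continued down in small steps, watching the force until contact. All later heights used that correction. The two cameras also disagreed by about 2.5 mm in each of x and y on where the console stands, so I used the average.

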